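# Angle a cross-tie past the post into its bay

### The job

Put the orange cross-tie away in the open-fronted bay by pushing it along the deck with the fingertips, never lifting it: slip its one end in behind the blue post while the other end is still out in front of the bay, then swing that other end in. Finish with the tie lying flat against the bay's back wall along its whole length, let go of and at rest, and leave the brown filter, the dark hub and the spanner where they are.

Things in the scene. Friction and masses are not known exactly. Their poses are not given: they have to be found in the camera images.
- tie: the orange steel cross-tie, a straight rectangular bar 300 mm long, 40 mm wide, 30 mm high, 0.45 to 0.8 kg, loose on the deck. Origin at the centre of its underside; its y runs along its length, x across its width, z up. It starts outside the bay, in front of its mouth and to the right, roughly parallel to the bay's back wall. It slides on the deck with ordinary dry friction and stops when no longer pushed.
- tie_left (a point): centre of the underside edge of the tie's +y end face (150 mm along +y from the tie's origin); at the start it is the end towards the bay's post
- tie_right (a point): the same at the tie's -y end (150 mm along -y)
- bay: the fixed bay of bare aluminium angles on the deck, open at the front (towards the robot), with a grey floor level with the deck. Origin on the deck at the middle of its open mouth; +x points into the bay, +y to its left. Inside it is 380 mm long (y from -190 to +190 mm) and 110 mm deep: inner face of the back wall at x = +110 mm; its two side walls run from x = 0 to 110 mm. All walls are 6 mm thick and 40 mm high.
- post: the fixed blue post with dark holes, a stub of rack upright, 40 x 40 mm, 60 mm high, in the mouth of the bay towards its left (+y) end, parallel to the bay. Origin at the centre of its foot; in the bay's frame it is at x = 0 and y = +95 to +115 mm. The opening between it and the bay's right wall (265 to 285 mm) is shorter than the tie.
- filter: bystander: a brown cylindrical filter with dark top, 66 mm diameter, 70 mm high, standing; origin at the centre of its underside
- hub: bystander: a dark steel hub, flange 76 mm diameter and spigot 40 mm diameter, 50 mm high, standing on its flange; origin at the centre of its underside
- spanner: bystander: a steel spanner lying flat, 160 mm long along its x; origin under its middle
Not all that is in view belongs to the job. Several things have the shape of the post; the one meant has the colours described above.

How it is judged:
By the outcome, as a careful person would: the job done as asked, in the order asked, and still so for the second after the job is handed in, with the robot touching nothing.
It also fails if it takes over 56 s, if anything falls off the work surface, if the arm or the gripper's body presses on something with over 40 N, if the wrist force passes 120 N, or if a joint passes its speed limit or range.

### The arm

A 6-joint arm with a two-finger parallel gripper is mounted at the origin on the work surface. World frame = base frame: x ahead of the robot, y to its left, z up, the work surface at z = 0. Lengths are in m, angles in rad, forces in N, time in s.
With the tool pointing down it reaches from about 0.35 to 0.975 m from the base axis. Payload 4.9 kg.
Tool frame: the origin (TCP) lies at the very end of the fingers, on their centre line; the grasp point (between the pads) lies ctrl.grip_point_offset behind it (ctrl.grip_point_offset is the distance from the TCP to the grasp point, in m); z points along the fingers, y is the direction in which the jaws open and shut (so a half turn about z gives the same grasp; the last joint's range is limited). The gripper opens to 85 mm and grips with 20 to 120 N. Pads are 22 mm wide; open, the fingers measure 114 mm over their backs; the gripper's body (76 mm by 85 mm) begins 54 mm behind the grasp point. The pads swing forward as they close: fully open they stand 13 mm farther back than shut.
Start: joints at [1.108, 0.053, 1.613, -0, 1.476, -0.119], TCP at [0.211, 0.588, 0.204] pointing down, gripper open.
Joint ranges: [-3.01, 3.01], [-1.01, 2.22], [0.06, 2.58], [-1.02, 4.17], [0.09, 2.62], [-3.14, 3.14]. Speed limits (rad/s): [2.57, 2.57, 3.14, 3.14, 3.14, 3.14].

### API

Orientations are given as a rotation vector (axis times angle).
In Python, from station import ctrl gives the robot as it stands. The module is installed in compiled form; this text tells all that it offers.
- The arm moves only by the shell command python3 -m creep 'ROWS' [FORCE]. ROWS is JSON, a list of rows, each a list of 5 numbers: the closure in counts, from 0 (fully open) to 255 (shut), then the shift along the tool's x, y, z in mm, then the turn about the tool's z in rad. A call has 1 to 12 rows; each row is the pose to reach, as a shift and turn from the pose commanded when the call began, along the tool's axes at that moment; what a row does not reach only later rows make up. A row lasts 1/12 s, in which the tool goes at most 41.7 mm and 7.16 degrees, less where a joint would pass 70% of its speed; a pose out of reach is approached as far as the arm can. A call with a gripper value outside its range is refused whole. The fingers move at their own pace and stop on an object; FORCE is the grip in N (left out, the last holds). Time passes only in rows, so rows that repeat a pose let the fingers close. It gives the time, the measured TCP pose, the force and the opening at its end, in the units of the state.
- ctrl.get_obs(): the state, without advancing time (a new reading comes with each control period).
- ctrl.get_image(name): name is "side" or "top" or "wrist"; returns the picture (480x640x3 uint8, red, green, blue); there is no depth.
- ctrl.calibration(name): a dict with "fx", "fy", "cx", "cy" (pixels), "R" (3x3) and "t" (3): a world point X has camera coordinates R X + t. Camera axes: x right, y down, z forward; pixel columns grow to the right and rows downward; lengths in m; the calibration is good to about 2 mm. A picture is of the moment at which its call begins: read the wrist's pose just before it. calibration takes no time and is no camera call; for the wrist camera it gives the pose at the moment of the call.
- ctrl.finish_job(): hands the job in, once; it reports no verdict.
Trained networks look in the newest picture that a camera, given by its name, has taken for a name from the list of things; names that differ only in an ending like _2 or _b are one class to them, and where a whole thing is asked for, a point or a joint stands for the part that bears it (a point fixed in the world has none). Each returns a list of dicts, best first, with "conf" (0 to 1); they miss things now and then, are a little off and sometimes report something else, mostly with a low value. They report only what shows in the picture. A call takes as long as a camera call. They do not tell look-alikes from the thing itself.
- ctrl.boxes_of(camera, label): "rect" ([left, top, width, height] in pixels, round what is visible of it).
- ctrl.outline_of(camera, label): "mask" (480x640 bool, what is visible of it) and "rect" ([left, top, width, height] in pixels, round what is visible of it).
The state is a dict: "t": time; "q": joint angles; "dq": joint speeds; "effort": joint torques, N m; "tool_pos": TCP position; "tool_rot": TCP orientation; "contact_force": force on the tool from outside, world axes, zero at the start; "wrist_torque": the same for the moment, N m; "opening": finger opening in m.
Only numpy, scipy, OpenCV 4.12 (cv2) and the standard library are available. Lean on these libraries where they do the work, as an engineer would, in place of code of your own. Each camera call takes 0.05 s, during which the arm holds its last target. There are 200 camera calls.

## Working session

There is one attempt and no reset: what is moved stays moved. The work goes in short steps, Python scripts to look and compute and a shell command to move; the robot and the scene stay as the last step left them, time stands still between calls to the robot, and variables do not carry over. Pictures are saved under pics/ and viewed, about 8 in all and at most 12, crops included, and the job is handed in when it is done.

```bash
mkdir -p pics; python3 - <<'E'
from station import ctrl
import cv2,numpy as np
o=ctrl.get_obs();print(o['t'],o['tool_pos'],o['tool_rot'],o['opening'],ctrl.grip_point_offset)
for n in("top","side"):
    im=ctrl.get_image(n);cv2.imwrite(f"pics/{n}0.png",im[:,:,::-1])
    c=ctrl.calibration(n);print(n,{k:np.round(v,3).tolist() for k,v in c.items()})
    for l in("tie","post","bay","filter","hub","spanner"):
        print(l,[(np.round(d['rect']).tolist(),round(d['conf'],2)) for d in ctrl.boxes_of(n,l)][:4])
print(ctrl.get_obs()['t'])
E
```

```text
0.0 [0.2103748  0.58780148 0.2028494 ] [-0.53728798 -3.09471195  0.00313747] 0.08530946686935349 0.0187
top {'fx': 491.312, 'fy': 491.312, 'cx': 331.62, 'cy': 245.278, 'R': [[0.017, -1.0, 0.005], [-0.99, -0.018, -0.138], [0.138, -0.003, -0.99]], 't': [0.013, 0.544, 1.115]}
tie [([356.0, 263.0, 123.0, 18.0], 0.6)]
post [([233.0, 140.0, 22.0, 24.0], 0.87), ([261.0, 267.0, 20.0, 22.0], 0.82), ([227.0, 318.0, 27.0, 26.0], 0.77), ([246.0, 220.0, 19.0, 22.0], 0.56)]
bay [([210.0, 181.0, 183.0, 49.0], 0.93)]
filter [([443.0, 169.0, 37.0, 33.0], 0.69), ([246.0, 220.0, 18.0, 18.0], 0.64)]
hub [([184.0, 273.0, 32.0, 34.0], 0.57)]
spanner [([127.0, 237.0, 48.0, 52.0], 0.74)]
side {'fx': 470.113, 'fy': 470.113, 'cx': 316.661, 'cy': 234.755, 'R': [[0.998, -0.055, 0.026], [-0.004, -0.493, -0.87], [0.06, 0.868, -0.493]], 't': [-0.564, 0.075, 0.861]}
tie [([254.0, 269.0, 32.0, 150.0], 0.89)]
post [([385.0, 191.0, 28.0, 24.0], 0.91), ([202.0, 192.0, 25.0, 32.0], 0.91), ([307.0, 192.0, 19.0, 35.0], 0.69), ([252.0, 202.0, 22.0, 30.0], 0.57)]
bay [([318.0, 189.0, 81.0, 131.0], 0.64)]
filter [([396.0, 329.0, 60.0, 74.0], 0.65)]
hub [([243.0, 176.0, 29.0, 26.0], 0.65)]
spanner [([260.0, 168.0, 49.0, 23.0], 0.49), ([318.0, 190.0, 85.0, 129.0], 0.39)]
0.7
```

View pics/top0.png

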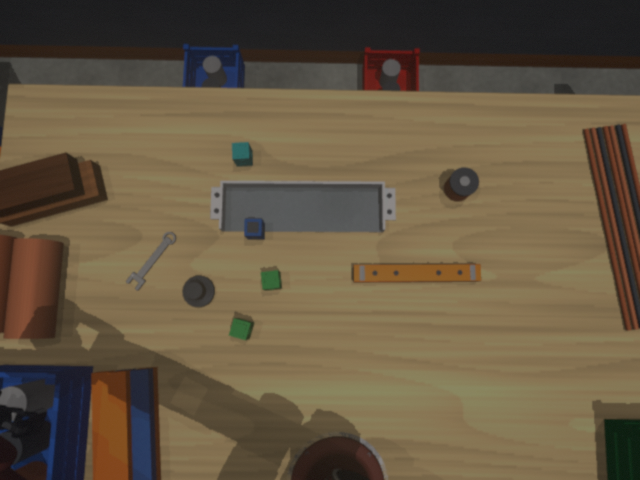

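View pics/side0.png

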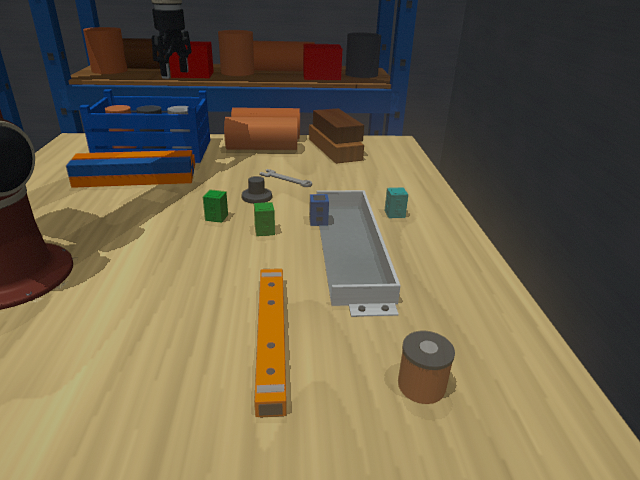

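The top view shows the tie at (416,272) and the bay at (302,206). There are four post-shaped things:
- blue at (254,228), in the bay mouth
- teal at (242,153)
- green at (271,280)
- green at (241,328)

The blue one fits the description: it is blue and stands in the mouth, left of centre. I'll confirm it in an enlarged crop.

```bash
cat > h.py <<'E'
from station import ctrl
import cv2,numpy as np
def pix2w(n,uv,z):
    c=ctrl.calibration(n);R=np.array(c['R']);t=np.array(c['t'])
    uv=np.atleast_2d(uv).astype(float)
    d=np.c_[(uv[:,0]-c['cx'])/c['fx'],(uv[:,1]-c['cy'])/c['fy'],np.ones(len(uv))]@R
    o=-R.T@t
    return (o+d*((z-o[2])/d[:,2])[:,None])[:,:2]
def rect(n,mask,z):
    ys,xs=np.nonzero(mask)
    return cv2.minAreaRect(pix2w(n,np.c_[xs,ys],z).astype(np.float32))
def tie(n="top",im=None):
    im=ctrl.get_image(n) if im is None else im
    h=cv2.cvtColor(im,cv2.COLOR_RGB2HSV)
    m=cv2.inRange(h,(8,190,120),(22,255,255))
    m=cv2.morphologyEx(m,cv2.MORPH_CLOSE,np.ones((9,9)))
    k,l,s,c=cv2.connectedComponentsWithStats(m)
    return im,l,s
E
python3 - <<'E'
from h import *
im,l,s=tie()
for i in range(1,len(s)):
    if s[i,4]>300: print(s[i], cv2.boxPoints(rect("top",l==i,.03)).round(4).tolist())
cr=im[130:345,175:495];cr=cv2.convertScaleAbs(cr,alpha=1.5)
cv2.imwrite("pics/crop.png",cv2.resize(cr,None,fx=2.5,fy=2.5,interpolation=cv2.INTER_CUBIC)[:,:,::-1])
im=ctrl.get_image("side")
for l_ in("post",):
  for n in("top","side"):
    for d in ctrl.outline_of(n,l_):
        r=d['rect'];m=d['mask'];print(n,np.round(r),round(d['conf'],2),rect(n,m,.06 if n=="top" else 0.03))
E
```

```text
[  93  381   35   99 2952] [[0.007400000002235174, 0.5393000245094299], [0.01489999983459711, 0.46540001034736633], [0.23019999265670776, 0.487199991941452], [0.22269999980926514, 0.5611000061035156]]
top [235. 142.  20.  23.] 0.82 ((0.7542303800582886, 0.238130584359169), (0.058980826288461685, 0.047180820256471634), 2.606905698776245)
top [245. 220.  22.  21.] 0.66 ((0.5741367936134338, 0.20365679264068604), (0.04919449985027313, 0.04867769405245781), 1.0602366924285889)
top [262. 271.  22.  19.] 0.6 ((0.45758891105651855, 0.15892232954502106), (0.043315231800079346, 0.04703221097588539), 7.35347843170166)
top [228. 319.  26.  21.] 0.59 ((0.34805482625961304, 0.2229926586151123), (0.049304574728012085, 0.0441691055893898), 75.38467407226562)
side [384. 188.  26.  29.] 0.77 ((0.7666222453117371, 0.25404298305511475), (0.17400366067886353, 0.051453012973070145), 76.66342163085938)
side [255. 202.  18.  31.] 0.7 ((0.4595395624637604, 0.17091019451618195), (0.043625082820653915, 0.15536445379257202), 3.4694736003875732)
side [309. 189.  18.  39.] 0.59 ((0.5815318822860718, 0.2170722931623459), (0.1642615795135498, 0.04478248581290245), 87.67511749267578)
side [205. 191.  21.  32.] 0.55 ((0.34489667415618896, 0.23756065964698792), (0.05348961427807808, 0.1618967056274414), 8.313273429870605)
```

View pics/crop.png

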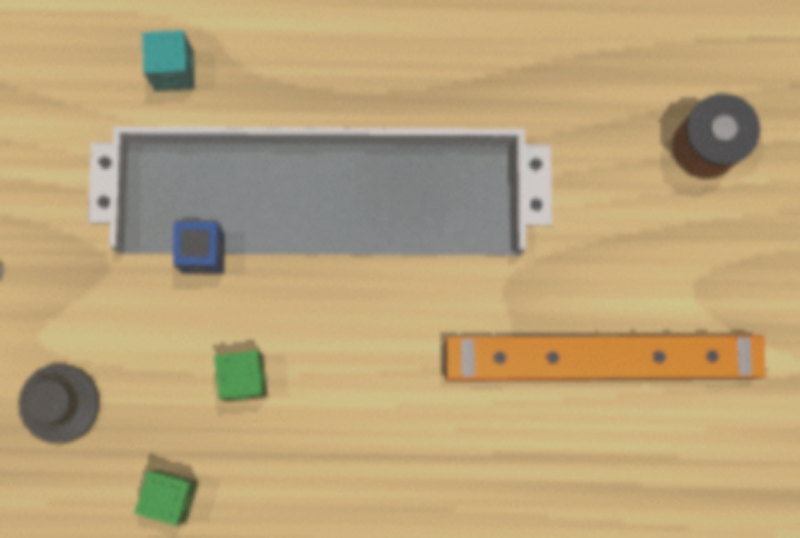

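The crop confirms the post: blue top with a dark hole at crop (197,245), standing in the bay mouth. The tie's top face runs from crop (446,336) to (764,379). Next I'll turn the pixels into positions.

```bash
python3 - <<'E'
from h import *
f=lambda p:np.array(p)/2.5+[175,130]-0.3
print("tie",pix2w("top",f([(446,336),(764,335),(764,379),(446,379)]),.03).round(4).tolist())
print("wall outer BL,BR,FR,FL",pix2w("top",f([(118,128),(524,128),(524,250),(112,250)]),.04).round(4).tolist())
print("floor front",pix2w("top",f([(124,253),(520,254)]),0).round(4).tolist())
print("post top",pix2w("top",f([(176,221),(218,221),(219,262),(175,262)]),.06).round(4).tolist())
im=cv2.cvtColor(ctrl.get_image("top"),cv2.COLOR_RGB2HSV)
print(im[272,380:450:12].tolist())
m=cv2.inRange(im,(8,205,90),(20,255,255));m[:, :340]=0;m[:,500:]=0;m[:230]=0;m[300:]=0
m=cv2.morphologyEx(m,cv2.MORPH_CLOSE,np.ones((11,11)))
print(cv2.boundingRect(m),rect("top",m,.03))
for l in("filter","hub","spanner"):
    for d in ctrl.boxes_of("top",l)[:1]:
        r=d['rect'];print(l,r,pix2w("top",[(r[0]+r[2]/2,r[1]+r[3]/2)],.03))
E
```

```text
tie [[0.501, -0.0285], [0.5073, -0.328], [0.4659, -0.3269], [0.4606, -0.0289]]
wall outer BL,BR,FR,FL [[0.6935, 0.2869], [0.7008, -0.1002], [0.5826, -0.1005], [0.5755, 0.2869]]
floor front [[0.5795, 0.2842], [0.5856, -0.1011]]
post top [[0.6005, 0.2244], [0.6012, 0.1855], [0.5627, 0.1832], [0.562, 0.2237]]
[[16, 179, 138], [16, 176, 133], [16, 181, 137], [16, 183, 138], [16, 185, 138], [13, 81, 79]]
(0, 0, 0, 0) ((0.0, 0.0), (0.0, 0.0), 0.0)
filter [443.8, 168.1, 36.4, 35.7] [[ 0.69462065 -0.2884427 ]]
hub [183.7, 276.9, 32.9, 32.3] [[0.42690721 0.32681906]]
```

```bash
cat >> h.py <<'E'
from scipy.spatial.transform import Rotation as Ro
O=np.array([.581,.0935]);PSI=.0185
Bm=np.array([[np.cos(PSI),-np.sin(PSI)],[np.sin(PSI),np.cos(PSI)]])
def b2w(p): return O+Bm@np.array(p)
def w2b(p): return (np.atleast_2d(p)-O)@Bm
def go(p,z,yawy=None):
    """shift (mm, tool axes) to bay xy p, height z; yawy: tool y bearing in bay frame, deg from bay +y towards +x"""
    o=ctrl.get_obs();T=Ro.from_rotvec(o['tool_rot']).as_matrix()
    d=T.T@(np.r_[b2w(p),z]-o['tool_pos'])*1000
    now=w2b(O+T[:2,1])[0];b=np.degrees(np.arctan2(now[0],now[1]))
    turn=None if yawy is None else np.radians(((yawy-b)+90)%180-90)
    print("bay xy",w2b(o['tool_pos'][:2])[0].round(4),"z",round(o['tool_pos'][2],4),"bearing",round(b,1),"shift",d.round(1),"turn",turn,"F",np.round(o['contact_force'],1),"t",o['t'])
E
python3 - <<'E'
from h import *
go((-.165,-.14),.15,20)
go((-.165,-.14),.010,20)
E
```

```text
bay xy [-0.3611  0.5017] z 0.2041 bearing 20.8 shift [-410.8 -530.5   54.1] turn -0.01322620889576367 F [-0.   0.1 -0.5] t 1.1
bay xy [-0.3611  0.5017] z 0.2041 bearing 20.8 shift [-410.8 -530.5  194.1] turn -0.01322620889576367 F [-0.   0.1 -0.5] t 1.1
```

```bash
python3 -m creep '[[255,-20,-30,0,0],[255,-45,-65,0,0],[255,-70,-95,0,0],[255,-90,-120,0,0],[255,-115,-150,0,0],[255,-140,-180,0,0],[255,-160,-210,0,0],[255,-185,-240,0,0],[255,-205,-270,0,0],[255,-230,-300,0,0],[255,-250,-325,0,0],[255,-275,-355,0,0]]' 30
python3 -m creep '[[255,-25,-32,15,0],[255,-50,-64,30,0],[255,-75,-96,45,0],[255,-100,-130,60,0],[255,-120,-155,80,0],[255,-136,-175,100,0],[255,-136,-175,120,0],[255,-136,-175,120,0]]'
python3 -c "
from h import *
go((-.165,-.14),.010,20)"
```

```text
t: 2.1
tool_pos: [0.35, 0.1603, 0.2044]
tool_rot: [0.536, 3.094, 0.002]
contact_force: [0.9, -0.1, 0.6]
opening: 0.0002
t: 2.77
tool_pos: [0.4159, -0.0497, 0.0799]
tool_rot: [-0.541, -3.086, -0.002]
contact_force: [-0.2, 0.6, -1.7]
opening: 0.0002
bay xy [-0.1677 -0.1401] z 0.0799 bearing 21.0 shift [-3.1  1.1 69.8] turn -0.016718632182209328 F [-0.2  0.6 -1.7] t 2.7667
```

```bash
python3 -m creep '[[255,0,0,35,0],[255,0,0,60,0],[255,0,0,68,0],[255,0,0,68,0],[255,-9,3,68,0],[255,-18,7,68,0],[255,-28,11,68,0],[255,-37,14,68,0],[255,-46,18,68,0],[255,-55,21,68,0],[255,-64,25,68,0],[255,-74,28,68,0]]'
python3 -m creep '[[255,-6,2,0,0],[255,-12,5,0,0],[255,-12,5,0,0]]'
python3 - <<'E'
from h import *
go((-.165,-.14),.08,20)
im=ctrl.get_image("top")
for d in ctrl.outline_of("top","tie")[:2]:
    print(d['conf'],d['rect'])
    r=rect("top",d['mask'],.03);print(r,w2b(cv2.boxPoints(r)).round(3).tolist())
cr=cv2.convertScaleAbs(im[130:345,175:495],alpha=1.5)
cv2.imwrite("pics/c1.png",cv2.resize(cr,None,fx=2.5,fy=2.5,interpolation=cv2.INTER_CUBIC)[:,:,::-1])
E
```

```text
t: 3.77
tool_pos: [0.4998, -0.0475, 0.0177]
tool_rot: [0.536, 3.093, -0.0]
contact_force: [0.3, 0.1, -0.4]
opening: -0.0
t: 4.02
tool_pos: [0.5125, -0.047, 0.0169]
tool_rot: [0.537, 3.094, 0.0]
contact_force: [-0.3, 0.1, 0.2]
opening: -0.0002
bay xy [-0.0711 -0.1392] z 0.0169 bearing 20.7 shift [ 87.5 -34.  -63.3] turn -0.012863161429136391 F [-0.3  0.1  0.2] t 4.0167
0.86 [354.6, 262.6, 124.9, 21.0]
((0.48207148909568787, -0.1779654324054718), (0.0438830703496933, 0.2997809052467346), 2.578899383544922) [[-0.13, -0.12], [-0.122, -0.42], [-0.078, -0.419], [-0.086, -0.119]]
```

View pics/c1.png

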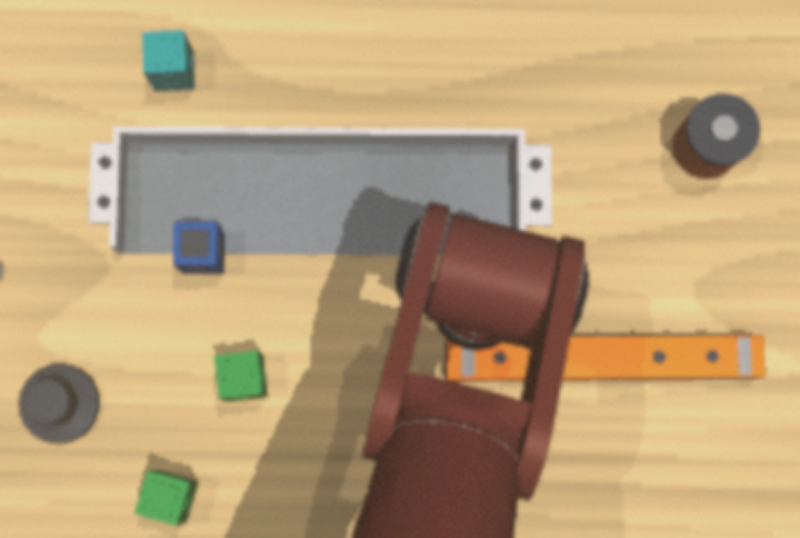

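The tie has not moved (corners as before), although the tool reads past its far edge with almost no force. I'll check from the side.

```bash
python3 - <<'E'
from h import *
im=ctrl.get_image("side")
cr=cv2.convertScaleAbs(im[180:430,180:480],alpha=1.4)
cv2.imwrite("pics/s1.png",cv2.resize(cr,None,fx=2.4,fy=2.4,interpolation=cv2.INTER_CUBIC)[:,:,::-1])
o=ctrl.get_obs();print(o)
c=ctrl.calibration("side")
for z in (0,.015,.03):
  X=np.array(c['R'])@np.r_[o['tool_pos'][:2],z]+c['t'];print((np.array([X[0]/X[2]*c['fx']+c['cx'],X[1]/X[2]*c['fy']+c['cy']])-180)*2.4)
E
```

```text
{'t': 4.1667, 'q': array([-2.36755211e-01, -1.54072036e-02,  2.01699073e+00, -3.44026255e-05,
        1.14065282e+00, -1.46387405e+00]), 'dq': array([-1.22751317e-03, -4.61544212e-03,  1.04079896e-02,  2.56171670e-03,
       -2.74992960e-03, -8.79357465e-05]), 'effort': array([ 3.51224653e-02, -3.11478782e+01, -3.22344875e+01,  2.59675857e-03,
       -1.82359322e-02,  8.35074770e-04]), 'tool_pos': array([ 0.51069374, -0.04690094,  0.01600704]), 'tool_rot': array([-5.37062046e-01, -3.09469232e+00, -1.65816163e-05]), 'contact_force': array([0.03457079, 0.37698216, 0.23717216]), 'wrist_torque': array([-0.04409446, -0.00823276,  0.00625858]), 'opening': -0.00018810971899940979}
[258.93968575 258.21845479]
[258.85655841 241.8816743 ]
[258.77196232 225.25624467]
```

View pics/s1.png

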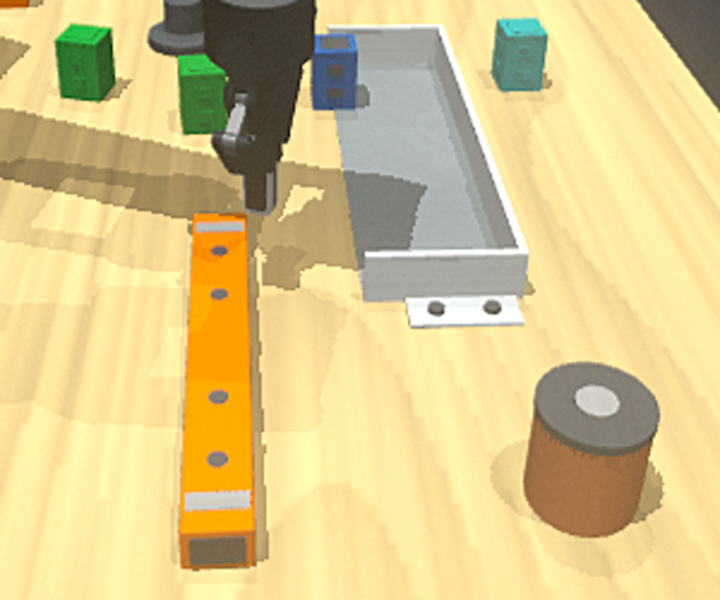

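The side view shows the closed fingertip at crop (260,210). The reported pose projects to about row 240, so the tip looks roughly 25 mm higher or farther left than reported, and it missed the tie. I'll cross-check with the wrist camera.

```bash
python3 - <<'E'
from h import *
c=ctrl.calibration("wrist");im=ctrl.get_image("wrist")
R=np.array(c['R']);t=np.array(c['t']);print("cam pos",-R.T@t)
im=cv2.convertScaleAbs(im,alpha=1.5)[:,:,::-1].copy()
P={"BL":(.6935,.2869,.04),"BR":(.7008,-.1002,.04),"FR":(.5826,-.1005,.04),"po":(.5815,.204,.06),"tl":(.501,-.0285,.03),"tf":(.4606,-.0289,.03),"tr":(.5073,-.328,.03),"tq":(.4659,-.3269,.03),"tcp":tuple(ctrl.get_obs()['tool_pos'])}
for k,p in P.items():
    X=R@np.array(p)+t
    if X[2]>0.01:
        u=(int(X[0]/X[2]*c['fx']+c['cx']),int(X[1]/X[2]*c['fy']+c['cy']));print(k,u)
        cv2.circle(im,u,5,(0,0,255),2);cv2.putText(im,k,u,0,.6,(255,0,255),2)
cv2.imwrite("pics/w1.png",im)
E
```

```text
cam pos [ 0.43299345 -0.01954638  0.18548649]
BL (1144, 434)
BR (348, 626)
FR (269, 477)
po (1069, 302)
tl (357, 274)
tf (324, 185)
tr (-198, 467)
tq (-259, 404)
tcp (323, 292)
```

View pics/w1.png

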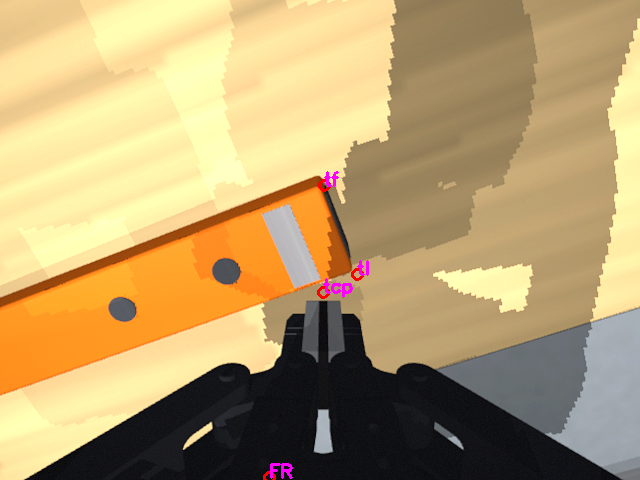

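```bash
python3 -m creep '[[255,0,0,-25,0],[255,0,0,-40,0],[255,25,-10,-40,0],[255,60,-24,-40,0],[255,90,-35,-40,0],[255,90,-35,-20,0],[255,90,-35,0,0],[255,90,-35,0,0],[255,90,-35,0,0],[255,90,-35,0,0]]'
python3 - <<'E'
from h import *
go((-.165,-.14),.012,20)
o=ctrl.get_obs();T=Ro.from_rotvec(o['tool_rot']).as_matrix()
def pr(n,X):
    c=ctrl.calibration(n);X=np.array(c['R'])@X+c['t'];return np.round([X[0]/X[2]*c['fx']+c['cx'],X[1]/X[2]*c['fy']+c['cy']],0)
for b in (0,.01,.02,.03,.04): print(b,pr("wrist",o['tool_pos']-b*T[:,2]),pr("side",o['tool_pos']-b*T[:,2]))
im=ctrl.get_image("side");p=pr("side",o['tool_pos']).astype(int);print(p)
a=cv2.convertScaleAbs(im[p[1]-70:p[1]+50,p[0]-60:p[0]+60],alpha=1.5)
b=cv2.convertScaleAbs(ctrl.get_image("wrist")[240:360,260:380],alpha=1.5)
cv2.imwrite("pics/tip.png",cv2.resize(np.hstack([a,b]),None,fx=3.3,fy=3.3,interpolation=cv2.INTER_CUBIC)[:,:,::-1])
E
```

```text
t: 5.05
tool_pos: [0.4149, -0.0497, 0.0167]
tool_rot: [0.537, 3.095, -0.0]
contact_force: [-0.6, 0.1, 0.3]
opening: 0.0
bay xy [-0.1687 -0.1401] z 0.0167 bearing 20.8 shift [-3.4  1.5  4.7] turn -0.013225281751828431 F [-0.6  0.1  0.3] t 5.05
0 [324. 293.] [234. 281.]
0.01 [324. 303.] [233. 277.]
0.02 [324. 314.] [233. 272.]
0.03 [324. 326.] [233. 267.]
0.04 [324. 340.] [232. 263.]
[234 281]
```

View pics/tip.png

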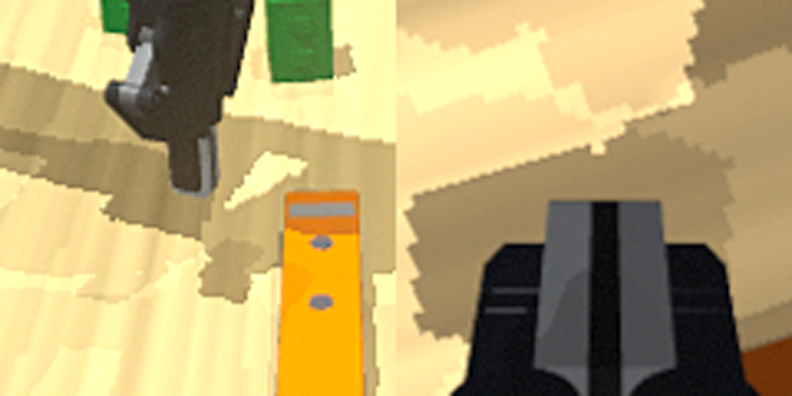

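Both crops agree: the tip ends at side row 270 and wrist row 301, so the real fingertips sit about 25 mm above the reported TCP. They passed over the tie. I'll go down gently, watching force.

```bash
python3 -m creep '[[255,0,0,3,0],[255,0,0,6,0],[255,0,0,9,0],[255,0,0,9,0]]'
python3 -m creep '[[255,0,0,3,0],[255,0,0,6,0],[255,0,0,6,0]]'
```

```text
t: 5.48
tool_pos: [0.414, -0.0494, 0.0063]
tool_rot: [-0.537, -3.094, -0.0]
contact_force: [0.7, 0.9, 0.3]
opening: -0.0001
t: 5.73
tool_pos: [0.414, -0.0495, 0.0004]
tool_rot: [-0.537, -3.094, -0.0]
contact_force: [-0.2, 0.6, 0.1]
opening: 0.0001
```

```bash
python3 -m creep '[[255,0,0,3,0],[255,0,0,6,0],[255,0,0,6,0]]'
python3 -m creep '[[255,0,0,2,0],[255,0,0,4,0],[255,0,0,4,0]]'
python3 -m creep '[[255,0,0,2,0],[255,0,0,4,0],[255,0,0,4,0]]'
```

```text
t: 5.98
tool_pos: [0.414, -0.0495, -0.0056]
tool_rot: [-0.537, -3.094, -0.0]
contact_force: [0.2, -0.4, -0.4]
opening: -0.0001
t: 6.23
tool_pos: [0.4142, -0.0496, -0.0093]
tool_rot: [-0.537, -3.095, -0.0]
contact_force: [-0.3, 1.0, -0.1]
opening: 0.0002
t: 6.48
tool_pos: [0.4142, -0.0496, -0.0133]
tool_rot: [-0.537, -3.095, -0.0]
contact_force: [0.5, 0.0, 0.2]
opening: 0.0002
```

```bash
python3 -m creep '[[255,-9,3,0,0],[255,-19,7,0,0],[255,-28,11,0,0],[255,-37,14,0,0],[255,-46,18,0,0],[255,-55,21,0,0],[255,-64,25,0,0],[255,-74,28,0,0],[255,-83,32,0,0],[255,-89,34,0,0],[255,-89,34,0,0]]'
cat >> h.py <<'E'
def tieb(show=None):
    im=ctrl.get_image("top")
    for d in ctrl.outline_of("top","tie")[:2]:
        r=rect("top",d['mask'],.03);p=cv2.boxPoints(r);e=[p[1]-p[0],p[2]-p[1]];v=max(e,key=np.linalg.norm)
        v=w2b(O+v)[0];v=v*np.sign(v[1])
        print("tie conf",round(d['conf'],2),"ctr",w2b(r[0])[0].round(4),"size",np.round(r[1],3),"theta",round(np.degrees(np.arctan2(v[0],v[1])),1),d['rect'])
    if show:
        cr=cv2.convertScaleAbs(im[130:345,175:495],alpha=1.5)
        cv2.imwrite(show,cv2.resize(cr,None,fx=2.5,fy=2.5,interpolation=cv2.INTER_CUBIC)[:,:,::-1])
    return im
E
python3 - <<'E'
from h import *
go((-.165,-.14),.08,20)
tieb()
E
```

```text
t: 7.4
tool_pos: [0.5115, -0.0477, -0.0127]
tool_rot: [0.537, 3.094, 0.0]
contact_force: [0.0, -0.6, 0.4]
opening: 0.0001
bay xy [-0.0721 -0.1399] z -0.0127 bearing 20.7 shift [ 86.7 -33.  -92.8] turn -0.013030846694182002 F [ 0.  -0.6  0.4] t 7.4
tie conf 0.83 ctr [-0.101  -0.3247] size [0.183 0.045] theta 17.4 [406.1, 253.5, 75.0, 36.7]
```

```bash
python3 -m creep '[[255,-5,2,0,0],[255,-11,4,0,0],[255,-11,4,0,0],[255,8,-3,0,0],[255,30,-12,0,0],[255,30,-12,-40,0],[255,30,-12,-80,0],[255,50,-50,-100,0.0],[255,80,-80,-100,0],[255,80,-80,-100,0]]'
python3 - <<'E'
from h import *
go((-.15,-.45),.08,20)
tieb("pics/c2.png")
E
```

```text
t: 8.33
tool_pos: [0.4056, -0.0978, 0.0888]
tool_rot: [0.54, 3.092, -0.003]
contact_force: [0.5, -0.7, -0.8]
opening: 0.0004
bay xy [-0.179 -0.188] z 0.0888 bearing 20.9 shift [-120.4 -234.5    9.6] turn -0.015279373443177077 F [ 0.5 -0.7 -0.8] t 8.3333
tie conf 0.77 ctr [-0.0792 -0.2688] size [0.301 0.047] theta 20.2 [357.5, 236.7, 122.9, 55.5]
```

View pics/c2.png

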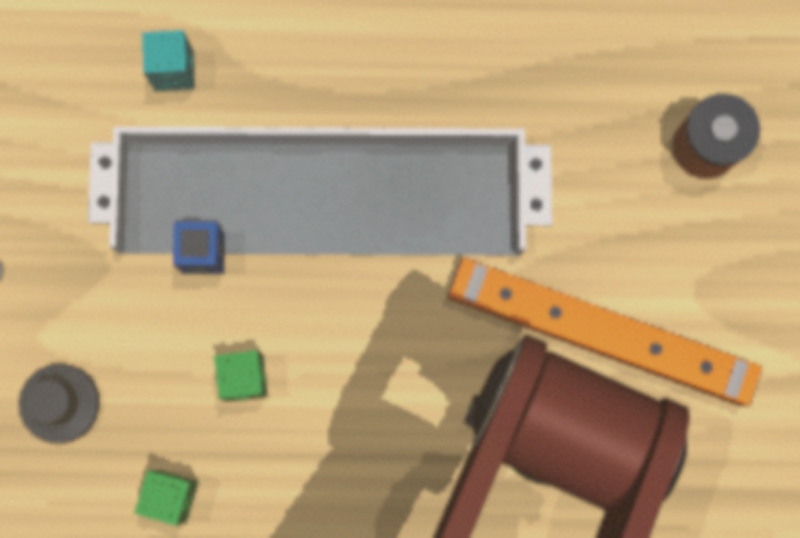

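```bash
python3 -m creep '[[195,-10,-20,0,0.12],[195,-20,-40,0,0.24],[195,-31,-60,0,0.36],[195,-42,-80,0,0.48],[195,-53,-100,0,0.60],[195,-64,-120,0,0.72],[195,-75,-140,0,0.84],[195,-87,-160,0,0.96],[195,-98,-180,0,1.08],[195,-110,-200,0,1.20],[195,-120,-217,0,1.32],[195,-125,-225,0,1.44]]'
python3 -m creep '[[195,0,0,0,0.12],[195,0,0,20,0.12],[195,0,0,40,0.12],[195,0,0,40,0.12]]'
python3 - <<'E'
from h import *
go((-.143,-.443),-.015,20.2+90)
tieb()
E
```

```text
t: 9.43
tool_pos: [0.4509, -0.3519, 0.0863]
tool_rot: [2.451, 1.965, 0.0]
contact_force: [-0.3, -0.3, 0.3]
opening: 0.02
t: 9.77
tool_pos: [0.4481, -0.3473, 0.0418]
tool_rot: [-2.551, -1.819, 0.001]
contact_force: [-1.2, 0.9, -0.5]
opening: 0.0197
bay xy [-0.141  -0.4383] z 0.0418 bearing 110.1 shift [-5.4  0.2 56.8] turn 0.0017593059236030591 F [-1.2  0.9 -0.5] t 9.7667
tie conf 0.93 ctr [-0.0796 -0.269 ] size [0.301 0.045] theta 20.4 [355.6, 232.7, 125.5, 58.2]
```

```bash
python3 -m creep '[[195,-3,0,25,0],[195,-3,0,45,0],[195,-3,0,56,0],[195,-3,0,56,0],[195,5,0,56,0],[195,13,0,56,0],[195,22,0,56,0],[195,32,0,56,0],[195,42,0,56,0],[195,52,0,56,0],[195,62,0,56,0],[195,62,0,56,0]]'
python3 - <<'E'
from h import *
go((-.143,-.443),-.015,20.2+90)
tieb()
E
```

```text
t: 10.87
tool_pos: [0.4707, -0.2895, -0.0081]
tool_rot: [2.557, 1.824, 0.002]
contact_force: [0.1, 0.7, -0.2]
opening: 0.0203
bay xy [-0.1173 -0.3809] z -0.0081 bearing 110.1 shift [-67.1  -2.8   6.9] turn 0.002554148718378574 F [ 0.1  0.7 -0.2] t 10.8667
tie conf 0.71 ctr [-0.0636 -0.2243] size [0.296 0.048] theta 20.0 [339.4, 227.4, 122.3, 57.9]
```

```bash
python3 -m creep '[[195,8,0,3,0],[195,18,0,3,0],[195,28,0,3,0],[195,38,0,3,0],[195,48,0,3,0],[195,58,0,3,0],[195,68,0,3,0],[195,78,0,3,0],[195,88,0,3,0],[195,98,0,3,0],[195,108,0,3,0],[195,108,0,3,0]]'
python3 - <<'E'
from h import *
go((-.143,-.443),-.015,20.2+90)
tieb()
E
```

```text
t: 11.97
tool_pos: [0.5051, -0.187, -0.0122]
tool_rot: [-2.556, -1.823, -0.002]
contact_force: [-0.3, -0.4, -0.8]
opening: 0.0203
bay xy [-0.0811 -0.2791] z -0.0122 bearing 110.1 shift [-175.2   -1.9    2.5] turn 0.002145228873352647 F [-0.3 -0.4 -0.8] t 11.9667
tie conf 0.74 ctr [-0.1466  0.2418] size [0.075 0.071] theta 44.1 [182.0, 275.5, 33.3, 31.5]
tie conf 0.7 ctr [-0.0231 -0.1137] size [0.275 0.044] theta 20.1 [296.9, 213.7, 110.1, 51.7]
```

```bash
python3 -m creep '[[195,8,0,2,0],[195,18,0,2,0],[195,28,0,2,0],[195,38,0,2,0],[195,48,0,2,0],[195,58,0,2,0],[195,68,0,2,0],[195,78,0,2,0],[195,88,0,2,0],[195,98,0,2,0],[195,108,0,2,0],[195,108,0,2,0]]'
python3 - <<'E'
from h import *
go((-.143,-.443),-.015,20.2+90)
tieb("pics/c3.png")
E
```

```text
t: 13.07
tool_pos: [0.5407, -0.0847, -0.0141]
tool_rot: [-2.556, -1.823, -0.002]
contact_force: [0.5, -0.1, -0.7]
opening: 0.02
bay xy [-0.0436 -0.1775] z -0.0141 bearing 110.1 shift [-283.5   -2.2    0.3] turn 0.0022928761271297483 F [ 0.5 -0.1 -0.7] t 13.0667
tie conf 0.9 ctr [ 0.0091 -0.0225] size [0.3  0.05] theta 20.0 [255.3, 197.2, 117.7, 58.1]
tie conf 0.41 ctr [ 0.1092 -0.3794] size [0.064 0.088] theta -44.5 [443.6, 168.3, 35.2, 31.8]
```

View pics/c3.png

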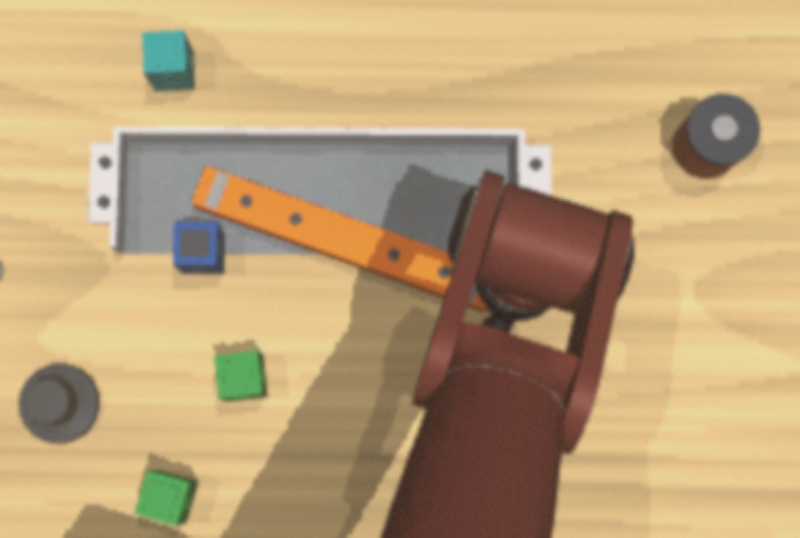

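```bash
python3 -m creep '[[195,6,0,1,0],[195,13,0,1,0],[195,20,0,1,0],[195,20,0,1,0],[195,5,0,1,0],[195,-15,0,1,0],[195,-15,0,-30,0],[195,-15,0,-65,0],[195,-15,0,-90,0],[195,-15,0,-90,0]]'
python3 - <<'E'
from h import *
go((-.085,-.10),.075,180)
tieb()
E
```

```text
t: 14.0
tool_pos: [0.5398, -0.1023, 0.0828]
tool_rot: [2.552, 1.817, 0.012]
contact_force: [1.3, -0.7, 0.7]
opening: 0.0198
bay xy [-0.0448 -0.195 ] z 0.0828 bearing 110.2 shift [ 75.3 -70.5   7.2] turn 1.2190482033180485 F [ 1.3 -0.7  0.7] t 14.0
tie conf 0.93 ctr [ 0.0178 -0.0066] size [0.295 0.045] theta 20.4 [249.1, 196.0, 116.8, 55.4]
tie conf 0.24 ctr [ 0.1104 -0.3818] size [0.066 0.09 ] theta -44.5 [444.6, 168.2, 34.6, 31.2]
```

```bash
python3 -m creep '[[195,8,-8,0,0.12],[195,16,-15,0,0.24],[195,24,-22,0,0.36],[195,32,-30,0,0.48],[195,40,-38,0,0.60],[195,48,-45,0,0.72],[195,56,-53,0,0.84],[195,64,-60,0,0.96],[195,72,-67,0,1.08],[195,75,-70,0,1.20],[195,75,-70,0,1.22],[195,75,-70,0,1.22]]'
python3 -c "
from h import *
go((-.085,-.10),-.015,180)"
```

```text
t: 15.1
tool_pos: [0.4924, -0.0071, 0.0743]
tool_rot: [-3.141, -0.032, 0.005]
contact_force: [0.3, 0.9, -0.4]
opening: 0.0201
bay xy [-0.0904 -0.0989] z 0.0743 bearing 179.9 shift [ 5.7  1.1 89.3] turn 0.0018258675912571911 F [ 0.3  0.9 -0.4] t 15.1
```

```bash
python3 -m creep '[[195,0,0,40,0],[195,0,0,75,0],[195,0,0,90,0],[195,0,0,91,0],[195,8,0,91,0],[195,18,0,91,0],[195,28,0,91,0],[195,38,0,91,0],[195,48,0,91,0],[195,58,0,91,0],[195,68,0,91,0],[195,68,0,91,0]]'
python3 -m creep '[[195,8,0,2,0],[195,17,0,2,0],[195,26,0,2,0],[195,32,0,2,0],[195,32,0,2,0]]'
python3 - <<'E'
from h import *
go((.015,-.10),-.015,180)
tieb()
E
```

```text
t: 16.1
tool_pos: [0.5645, -0.0066, -0.0141]
tool_rot: [3.141, 0.028, 0.005]
contact_force: [0.2, -0.3, 0.5]
opening: 0.0198
t: 16.52
tool_pos: [0.5954, -0.0059, -0.0166]
tool_rot: [-3.141, -0.028, -0.003]
contact_force: [0.2, 0.7, 0.4]
opening: 0.0201
bay xy [ 0.0126 -0.0996] z -0.0166 bearing -180.0 shift [ 2.4  0.4 -1.6] turn -0.0006657831543155696 F [0.2 0.7 0.4] t 16.5167
tie conf 0.64 ctr [0.0487 0.0617] size [0.171 0.047] theta 2.3 [246.5, 198.7, 67.7, 21.3]
```

```bash
python3 -m creep '[[195,-12,0,0,0],[195,-25,0,0,0],[195,-25,-30,0,0],[195,-25,-65,0,0],[195,-25,-96,0,0],[195,-25,-96,0,0],[195,-16,-96,0,0],[195,-8,-96,0,0],[195,1,-96,0,0],[195,10,-96,0,0],[195,18,-96,0,0],[195,18,-96,0,0]]'
python3 -m creep '[[195,7,0,0,0],[195,14,0,0,0],[195,20,0,0,0],[195,20,0,0,0]]'
python3 - <<'E'
from h import *
go((.055,0),-.015,180)
tieb()
E
```

```text
t: 17.62
tool_pos: [0.6119, 0.0894, -0.0168]
tool_rot: [3.141, 0.026, 0.002]
contact_force: [-0.4, -0.3, 0.4]
opening: 0.0204
t: 17.95
tool_pos: [0.631, 0.0904, -0.0171]
tool_rot: [-3.141, -0.027, -0.002]
contact_force: [-0.3, -0.8, 0.1]
opening: 0.0203
bay xy [ 0.0499 -0.0041] z -0.0171 bearing -179.9 shift [ 5.  -4.1 -2.1] turn -0.0012979152273451982 F [-0.3 -0.8  0.1] t 17.95
tie conf 0.78 ctr [0.0756 0.0005] size [0.047 0.297] theta -0.0 [242.6, 189.7, 123.4, 19.5]
```

```bash
python3 -m creep '[[195,3,0,0,0],[195,6,0,0,0],[195,8,0,0,0],[195,8,0,0,0]]'
python3 -m creep '[[195,2,0,0,0],[195,4,0,0,0],[195,4,0,0,0]]'
```

```text
t: 18.38
tool_pos: [0.6377, 0.091, -0.017]
tool_rot: [3.141, 0.028, -0.001]
contact_force: [-2.9, 0.5, 1.2]
opening: 0.0203
t: 18.63
tool_pos: [0.6407, 0.0912, -0.0171]
tool_rot: [-3.141, -0.028, 0.005]
contact_force: [-7.3, 0.4, 3.9]
opening: 0.0201
```

```bash
python3 -m creep '[[195,2,0,0,0],[195,4,0,0,0],[195,4,0,0,0]]'
python3 -m creep '[[195,2,0,0,0],[195,4,0,0,0],[195,4,0,0,0]]'
python3 - <<'E'
from h import *
go((.059,0),-.015,180)
tieb()
E
```

```text
t: 18.88
tool_pos: [0.6404, 0.0911, -0.0171]
tool_rot: [3.141, 0.028, -0.023]
contact_force: [-22.4, -0.7, 15.5]
opening: 0.02
t: 19.13
tool_pos: [0.64, 0.0911, -0.0171]
tool_rot: [3.14, 0.029, -0.04]
contact_force: [-36.6, -2.3, 27.3]
opening: 0.0201
bay xy [ 0.059  -0.0035] z -0.0171 bearing -180.0 shift [-0.  -3.5 -2.1] turn -0.00011868021642802036 F [-36.6  -2.3  27.3] t 19.1333
tie conf 0.72 ctr [ 0.0866 -0.0014] size [0.044 0.298] theta -0.0 [244.7, 185.3, 123.2, 15.4]
```

At the wall: 37 N and no further travel. I'll back off, lift clear and look.

```bash
python3 -m creep '[[195,-5,0,0,0],[195,-12,0,0,0],[195,-30,0,0,0],[195,-60,0,0,0],[195,-60,0,-35,0],[195,-60,0,-75,0],[195,-60,0,-115,0],[195,-95,0,-150,0],[195,-130,0,-150,0],[195,-165,0,-150,0],[195,-200,0,-150,0],[195,-200,0,-150,0]]'
python3 - <<'E'
from h import *
go((.059,0),-.015,180)
im=tieb()
a=cv2.resize(cv2.convertScaleAbs(im[170:245,195:405],alpha=1.6),None,fx=3.8,fy=3.8,interpolation=cv2.INTER_CUBIC)
s=ctrl.get_image("side")
b=cv2.resize(cv2.convertScaleAbs(s[175:315,280:420],alpha=1.5),(300,300),interpolation=cv2.INTER_CUBIC)
w=np.zeros((a.shape[0]+300,a.shape[1],3),np.uint8);w[:a.shape[0]]=a;w[a.shape[0]:,:300]=b
cv2.imwrite("pics/c4.png",w[:,:,::-1])
for l in("filter","hub","spanner"):
    print(l,[np.round(d['rect']).tolist() for d in ctrl.boxes_of("top",l)[:2]])
E
```

```text
t: 20.23
tool_pos: [0.4448, 0.0878, 0.1314]
tool_rot: [-3.141, -0.029, 0.002]
contact_force: [0.7, -0.2, -1.7]
opening: 0.0199
bay xy [-0.1362 -0.0031] z 0.1314 bearing 180.0 shift [195.5  -3.1 146.1] turn 2.9720738272767525e-05 F [ 0.7 -0.2 -1.7] t 20.2333
tie conf 0.9 ctr [ 0.0866 -0.0016] size [0.044 0.298] theta -0.0 [243.1, 185.9, 123.4, 14.3]
filter [[445.0, 169.0, 35.0, 32.0]]
hub [[184.0, 278.0, 30.0, 28.0]]
spanner [[124.0, 234.0, 54.0, 56.0]]
```

View pics/c4.png

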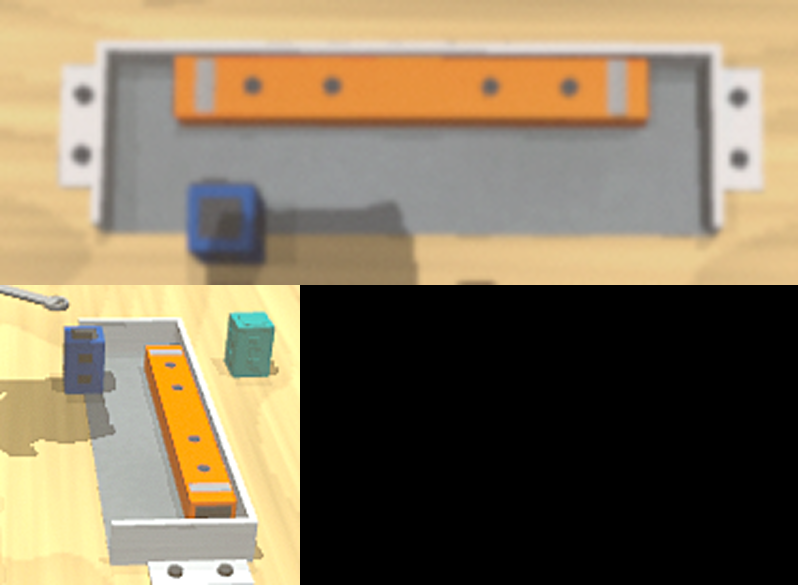

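The tie lies parallel to the back wall. The same 1 px line of wall shows at both ends (crop rows 52–56), which matches a tie flush under a taller wall. The gripper is clear. Handing in.

```bash
python3 -c "
from station import ctrl
print(ctrl.finish_job())"
```

```text
the job is handed in; nothing more can be done
None
```

The tie is in the bay, lying along the back wall, and I handed the job in at about 20 s of the 56 s allowed. The arm was lifted clear first.

**What I did:** All moves were fingertip pushes on the deck, with no gripping or lifting.
1. I turned the tie about 20°.
2. I pushed it along its own length until its left end was behind the blue post; its right end was still in front of the mouth.
3. I swung the right end in.
4. I pushed the tie at its middle until it stopped at the wall, with the force rising to about 37 N along the push.

**Last checks:**
- **Tie angle:** it measured 0.0° to the back wall, and both ends showed the same thin line of wall, as a flush tie should.
- **Tie position:** its centre measured 87 mm into the bay, where flush would be 90 mm. That is close to the camera's error of about 2 mm, and the hard stop says it is touching.
- **At rest:** it read the same before and after I let go.
- **Filter, hub and spanner:** they show where they were, within the few pixels the detector varies by.

**What disagreed:**
- **Missed first push:** the real fingertips sat about 25 mm above the reported tool position, so the first push passed over the tie without moving it. I corrected for this with images and a slow descent.
- **Upward force:** at the final press I also saw about 27 N upward on the tool, which went away when I backed off. I did not find its cause.

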